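Set the numbering stamp to 472 and strike the tag

ROBOT

A 6-joint arm with a two-finger parallel gripper is mounted at the origin on the work surface. World frame = base frame: x ahead of the robot, y to its left, z up, the work surface at z = 0. Lengths are in mm, angles in rad, forces in N, time in s.
With the tool pointing down it reaches from about 325 to 750 mm from the base axis. Payload 7.6 kg.
Tool frame: the origin (TCP) lies at the very end of the fingers, on their centre line; the grasp point (between the pads) lies grasp_offset behind it (grasp_offset is the distance from the TCP to the grasp point, in mm); z points along the fingers, x is the direction in which the jaws open and shut, and the axes are right-handed (so a half turn about z gives the same grasp; the last joint's range is limited). The gripper opens to 85 mm and grips with 20 to 120 N. Pads are 22 mm wide; open, the fingers measure 114 mm over their backs; the gripper's body (76 mm by 85 mm) begins 54 mm behind the grasp point. The pads swing forward as they close: fully open they stand 13 mm farther back than shut.
Start: joints at [-1.272, 0.052, 1.401, -0, 1.689, -0.07], TCP at [189.286, -489.711, 231.323] pointing down, gripper open.
Joint ranges: [-2.9, 2.9], [-0.91, 2.17], [0.12, 2.37], [-1.06, 4.2], [0.26, 2.73], [-2.93, 2.93]. Speed limits (rad/s): [2.57, 2.57, 3.01, 3.14, 3.14, 3.14].

INTERFACE

Orientations are given as a unit quaternion [x, y, z, w].
In Python, from plant import observe, read_camera, camera_info, job_done, grasp_offset gives the robot as it stands.
- The arm moves only by the tool servo_tool, never from a script. Its argument "plan" is text: rows parted by semicolons, each of 7 numbers parted by spaces: the turn, a rotation vector about the tool's x, y, z in rad, then the shift along the tool's x, y, z in mm, then the opening, from 0 (shut) to 1 (fully open). In form: rx ry rz x y z claw; .... A call has 1 to 10 rows; each row is the pose to reach, as a shift and turn from the pose commanded when the call began, along the tool's axes at that moment; what a row does not reach only later rows make up. A row lasts 1/10 s, in which the tool goes at most 50 mm and 8.59 degrees, less where a joint would pass 70% of its speed; a pose out of reach is approached as far as the arm can. A call with a gripper value outside its range is refused whole. The fingers move at their own pace and stop on an object; "squeeze" is the grip in N (left out, the last holds). Time passes only in rows, so rows that repeat a pose let the fingers close. It gives the time, the measured TCP pose, the force and the opening at its end, in the units of the state.
- observe(): the state, without advancing time (a new reading comes with each control period).
- read_camera(name): name is "side" or "top"; returns the picture (400x640x3 uint8, red, green, blue); there is no depth.
- camera_info(name): a dict with "fx", "fy", "cx", "cy" (pixels), "rvec" (rotation vector, rad) and "tvec" (3), from world to camera coordinates, as OpenCV has them. Camera axes: x right, y down, z forward; pixel columns grow to the right and rows downward; lengths in mm; the calibration is good to about 2 mm. A picture is of the moment at which its call begins. camera_info takes no time and is no camera call.
- job_done(): hands the job in, once; it reports no verdict.
The state is a dict: "time_s": time; "joint_pos": joint angles; "qvel": joint speeds; "tau": joint torques, N m; "tool_pos": TCP position; "ee_rot": TCP orientation; "wrist_force": force on the tool from outside, world axes, zero at the start; "wrist_torque": the same for the moment, N m; "opening": finger opening in mm.
Only numpy, scipy, OpenCV 4.12 (cv2) and the standard library are available. Lean on these libraries where they do the work, as an engineer would, in place of code of your own. Each camera call takes 0.05 s, during which the arm holds its last target.

TASK

Roll the three number wheels of the numbering stamp so that it reads 4, 7, 2 from left to right as seen from the robot, each digit centred on the white index line, and then press the steel plunger behind the wheels fully down and let it come up again to strike the tag. Never strike while the number is wrong, be gentle with the wheels (never lean on them with more than 20 N), and leave the tag blanks and the punch beside the stamp where they lie.

Things in the scene. Friction and masses are not known exactly. Their poses are not given: they have to be found in the camera images.
- head: Numbering stamp bolted to the bench (sizes here in mm). Origin on the bench; z up, y left along the row of wheels, x from wheels to plunger (within 0.45 rad of straight away from the robot). Steel base x -75 to 95, y -75 to 75, 12 thick. Three black wheels in a row: axles along y at x = -25, z = 42; left wheel y = 38, middle y = 0, right y = -38. White digits, upright seen from the robot.
- top_left (a point): Fixed point at the left wheel's top: head x = -25, y = 38, z = 70. The digit here, between the white index lines, is the one set. This height is nominal: each wheel rides up to 5 mm higher or lower, differently every time and not measured, so feel for it. Wheels are smooth cylinders, 56 mm diameter, 24 wide.
- top_middle (a point): The same for the middle wheel: head x = -25, y = 0, z = 70 mm. Grey cheeks, flat at z = 60, fill the 14 mm gaps between wheels and stand outside the outer ones (to y = +-62), so a wheel cannot be pinched: press a fingertip on its top and drag along x. A tip wider than 40 mm along y would touch the next wheel too.
- top_right (a point): The same for the right wheel: head x = -25, y = -38, z = 70 mm. Each wheel is sprung: it yields at about 2 N, then 3.5 N per mm, to a hard stop 3.5 mm down (14 N). Turning takes 3.6 N along the rim: a light touch slips (friction about 0.6, varying 20 per cent), 9 to 12 N of pressing carries it. No clicks; it stays where left.
- wheel_left (a joint): Turn of the left wheel in rad: the digit at the top times 0.6283 (0 = digit 0, 0.628 = 1 ... 5.655 = 9). Stops at -0.25 and 5.9: it does not go round from 9 to 0. It grows as the wheel's top moves along head +x, away from the robot.
- wheel_middle (a joint): Turn of the middle wheel in rad: the digit at the top times 0.6283 (0 = digit 0, 0.628 = 1 ... 5.655 = 9). Stops at -0.25 and 5.9: it does not go round from 9 to 0. It grows as the wheel's top moves along head +x, away from the robot.
- wheel_right (a joint): Turn of the right wheel in rad: the digit at the top times 0.6283 (0 = digit 0, 0.628 = 1 ... 5.655 = 9). Stops at -0.25 and 5.9: it does not go round from 9 to 0. It grows as the wheel's top moves along head +x, away from the robot.
- plunger_top (a point): Centre of the top of the plunger when up: head x = 58, y = 0, z = 66 mm. Round steel cap 34 mm in diameter, 7 thick, on a stem over a grey block 60 wide. This point stays put when the plunger goes down.
- plunger (a joint): How far the plunger is pressed, in m: 0 = up, 0.009 = fully down. A spring brings it back; it begins to move at about 2.5 N and needs about 5.6 N when fully down, where it meets a hard stop.
- tag_stack: Bystander: neat stack of four plain aluminium tag blanks, 52 x 30 x 12, lying within 50 of the stamp's left edge (mm). Origin: centre of its underside.
- punch: Bystander: steel pin punch, 110 long and 11 thick, lying within 50 of the stamp's right edge (mm). Origin: underside, near its middle.
There are look-alikes about, which are no part of the job. What is shaped like the head but pink or purple is not meant.

How it is judged:
By the outcome, as a careful person would: the job done as asked, in the order asked, and still so for the second after the job is handed in, with the robot touching nothing.
It also fails if it takes over 64 s, if anything falls off the work surface, if the arm or the gripper's body presses on something with over 40 N, if the wrist force passes 120 N, or if a joint passes its speed limit or range.

## Working session

There is one attempt and no reset: what is moved stays moved. The work goes in short steps, Python scripts to look and compute and a tool call to move; the robot and the scene stay as the last step left them, time stands still between calls to the robot, and variables do not carry over. Pictures are saved under pics/ and viewed, and the job is handed in when it is done.

Besides the shell and the picture viewer there is one more tool, called after ">>>" by a JSON object that holds its "method" and its "body". servo_tool: Moves the arm, as the interface text tells. Its arguments: {"type":"object","properties":{"plan":{"type":"string"},"squeeze":{"type":"number"}},"required":["plan"]}

```bash
mkdir -p pics; ls; python3 - <<'E'
from plant import *
import plant,cv2
o=observe();print(o)
print(grasp_offset if not callable(grasp_offset) else grasp_offset())
for n in("side","top"):
    print(n,camera_info(n)); cv2.imwrite(f"pics/{n}0.png",read_camera(n)[:,:,::-1])
E
```

```text
pics
{'time_s': 0.0, 'joint_pos': array([-1.27230348e+00,  5.28635039e-02,  1.40174488e+00,  3.08221824e-06,
        1.68862134e+00, -7.03062634e-02]), 'qvel': array([ 8.47059150e-04, -1.06703097e-03,  1.60456811e-03,  7.73582024e-04,
       -1.41904562e-05,  2.98897325e-04]), 'tau': array([-7.91232833e-04, -3.81667614e+01, -3.60185015e+01, -8.42699751e-05,
        6.13455122e-03,  3.67762448e-05]), 'tool_pos': array([ 189.18729049, -489.3930367 ,  230.44826884]), 'ee_rot': array([ 8.24771173e-01, -5.65466040e-01, -6.39969642e-04, -5.10333983e-04]), 'wrist_force': array([-0.3996688 , -0.41101854,  0.98363437]), 'wrist_torque': array([-0.04499139, -0.04669981,  0.00211266]), 'opening': 85.39154573125832}
18.700000000000003
side {'fx': 399.80717213628907, 'fy': 399.80717213628907, 'cx': 317.5127180965723, 'cy': 204.08205481878326, 'rvec': array([ 0.84078895, -2.58437335,  1.0277971 ]), 'tvec': array([420.41880275, 262.7871672 , 722.55649612])}
top {'fx': 515.6183029566716, 'fy': 515.6183029566716, 'cx': 313.8192763505258, 'cy': 199.5695217805321, 'rvec': array([ 2.17327605, -2.19647932,  0.08540745]), 'tvec': array([  19.70350998,  535.70891412, 1015.88964806])}
```

View pics/side0.png

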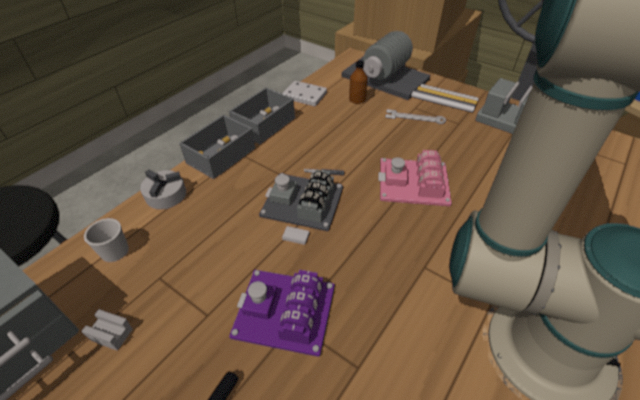

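View pics/top0.png

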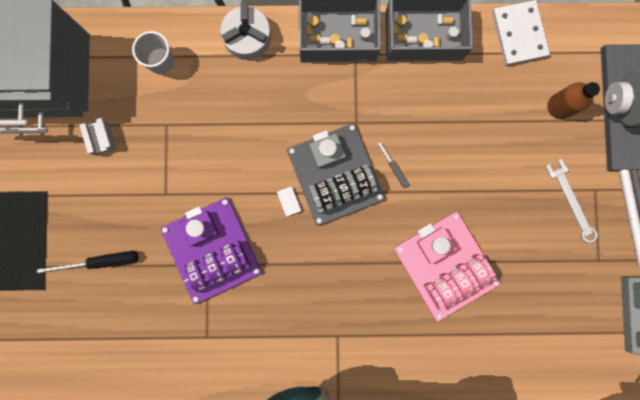

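The grey stamp is at about (336,174) in the top view and (301,200) in the side view. I'll zoom in on it.

```bash
cat > h.py <<'E'
import numpy as np,cv2
from plant import *
def cam(n):
    c=camera_info(n);R=cv2.Rodrigues(np.array(c['rvec']))[0];K=np.array([[c['fx'],0,c['cx']],[0,c['fy'],c['cy']],[0,0,1]])
    return K,R,np.array(c['tvec'])
def proj(n,P):
    K,R,t=cam(n);q=(K@(R@np.atleast_2d(P).T+t[:,None]));return (q[:2]/q[2]).T
def ray(n,uv,z):
    K,R,t=cam(n);o=-R.T@t;out=[]
    for u,v in np.atleast_2d(uv):
        d=R.T@np.linalg.solve(K,[u,v,1]);out.append(o+d*(z-o[2])/d[2])
    return np.array(out)
E
python3 - <<'E'
from h import *
im=cv2.imread('pics/top0.png')
a=cv2.resize(im[115:235,270:430],None,fx=5,fy=5,interpolation=cv2.INTER_CUBIC);cv2.imwrite('pics/topz.png',a)
im2=cv2.imread('pics/side0.png')
a=cv2.resize(im2[150:250,240:370],None,fx=6,fy=6,interpolation=cv2.INTER_CUBIC);cv2.imwrite('pics/sidez.png',a)
hsv=cv2.cvtColor(im,cv2.COLOR_BGR2HSV)
m=((hsv[...,1]<60)).astype(np.uint8);mm=np.zeros_like(m);mm[115:235,275:400]=m[115:235,275:400]
cs,_=cv2.findContours(mm,cv2.RETR_EXTERNAL,cv2.CHAIN_APPROX_NONE)
for c in sorted(cs,key=cv2.contourArea)[-4:]:
    r=cv2.minAreaRect(c);b=cv2.boxPoints(r);print(cv2.contourArea(c),b.tolist());print(ray('top',b,12 if cv2.contourArea(c)>2000 else 6).round(1).tolist())
K,R,t=cam('top');print(-R.T@t);K,R,t=cam('side');print(-R.T@t)
E
```

```text
135.5 [[377.45172119140625, 143.31629943847656], [382.18426513671875, 140.5860137939453], [403.0111083984375, 176.68589782714844], [398.278564453125, 179.4161834716797]]
[[651.4, -118.0, 6.0], [657.0, -127.8, 6.0], [581.9, -168.9, 6.0], [576.4, -159.0, 6.0]]
402.5 [[276.2474365234375, 191.44329833984375], [291.5257568359375, 185.5670166015625], [301.21649169921875, 210.76287841796875], [285.93817138671875, 216.63916015625]]
[[554.4, 90.4, 6.0], [566.1, 59.1, 6.0], [514.4, 39.8, 6.0], [502.8, 71.0, 6.0]]
5936.5 [[284.6551513671875, 146.137939453125], [352.75860595703125, 118.89656829833984], [384.82757568359375, 199.0689697265625], [316.72412109375, 226.31033325195312]]
[[646.4, 72.3, 12.0], [701.4, -67.6, 12.0], [536.0, -129.9, 12.0], [482.3, 8.7, 12.0]]
[ 458.52072638   17.91032326 1053.01567406]
[154.82873025 493.14110267 707.62763668]
```

View pics/topz.png

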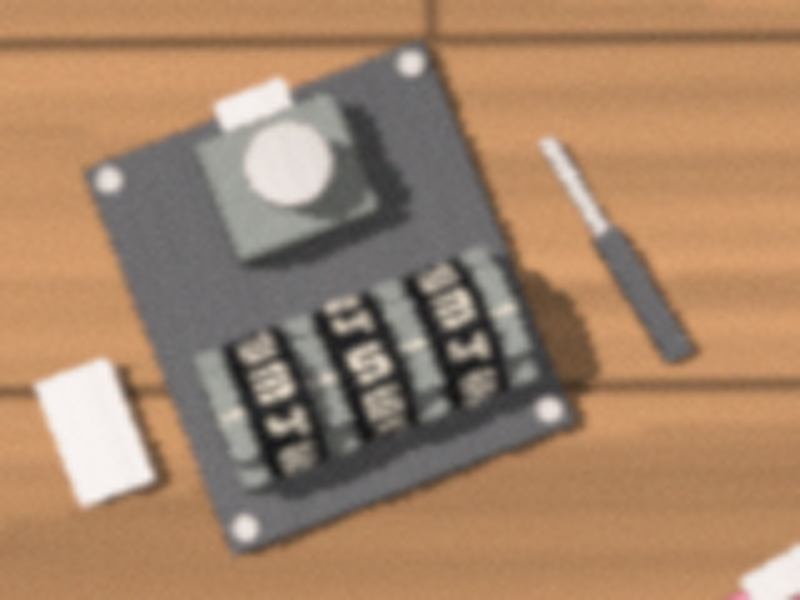

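View pics/sidez.png

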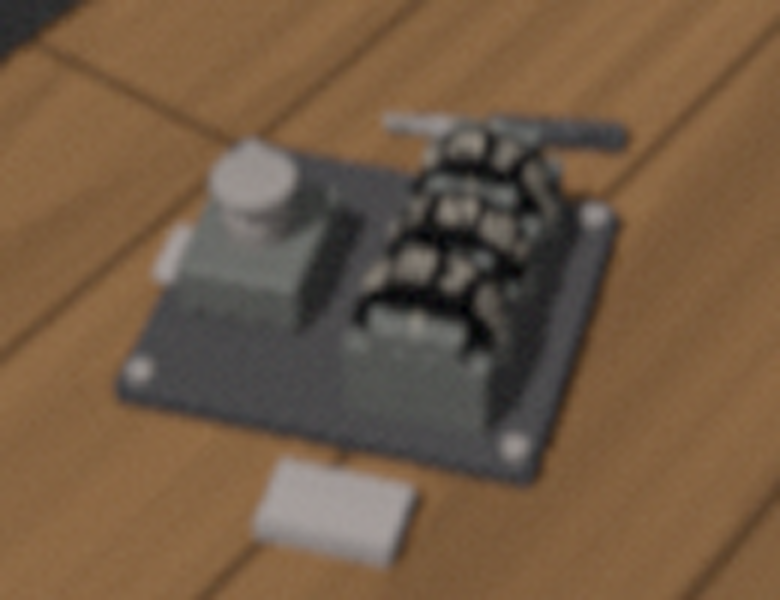

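```bash
cat >> h.py <<'E'
def fitpose(uv=None):
    # bolts zoom coords (order: back right, back left, front left, front right)
    z=np.array([[411,62],[109,180],[245,528],[549,408]],float)
    uv=(z+.5)/5-.5+[270,115]
    P=ray('top',uv,14)
    c=P.mean(0);c[2]=0
    ex=(P[0]-P[3]+P[1]-P[2])[:2];yaw=np.arctan2(ex[1],ex[0])
    ey=(P[1]-P[0]+P[2]-P[3])[:2]
    return c,yaw,np.arctan2(-ey[0],ey[1]),np.hypot(*ex)/2,np.hypot(*ey)/2
E
python3 - <<'E'
from h import *
c,y,y2,a,b=fitpose();print(c,y,y2,a,b)
yaw=(y+y2)/2;Rz=np.array([[np.cos(yaw),-np.sin(yaw),0],[np.sin(yaw),np.cos(yaw),0],[0,0,1]])
org=c-Rz@[10,0,0];print('org',org,yaw)
f=lambda p:org+Rz@np.array(p)
for n in('top','side'):
    for p in([-25,38,70],[-25,0,70],[-25,-38,70],[58,0,66],[95,75,12],[-75,-75,12],[-75,75,12],[95,-75,12],[-25,19,60],[-25,-19,60]):
        u=proj(n,f(p))[0];print(n,p,u.round(1),((u-[270,115])*5+2 if n=='top' else (u-[240,150])*6+2.5).round(0))
# plunger cap from top
im=cv2.imread('pics/top0.png')
def unwrap(n,dz=0):
    src=read_camera(n)[:,:,::-1] if 0 else cv2.imread(f'pics/{n}0.png')
    cols=[]
    for yc in(38,0,-38):
        th=np.linspace(1.3,-1.3,260)  # + = away
        ys=np.linspace(yc+14,yc-14,100)
        mu=np.zeros((260,100,2),np.float32)
        for i,t in enumerate(th):
            pts=np.array([f([-25+28*np.sin(t),q,42+dz+28*np.cos(t)]) for q in ys])
            mu[i]=proj(n,pts)
        w=cv2.remap(src,mu[...,0],mu[...,1],cv2.INTER_CUBIC)
        for k in range(-2,3):
            r=int(130-k*.6283*100);cv2.line(w,(0,r),(6,r),(0,0,255) if k==0 else (0,255,0),1)
        cols.append(cv2.resize(w,None,fx=2,fy=2));cols.append(np.zeros((520,20,3),np.uint8))
    cv2.imwrite(f'pics/unw_{n}.png',np.hstack(cols))
unwrap('top');unwrap('side')
E
```

```text
[589.31213031 -30.13831823   0.        ] 0.36044362356209353 0.3656050014360387 152.05995829467338 132.37016377511338
org [579.96385873 -33.68934886   0.        ] 0.3630243124990661
top [-25, 38, 70] [324.9 193.7] [276. 396.]
top [-25, 0, 70] [343.3 186.5] [369. 360.]
top [-25, -38, 70] [361.7 179.3] [461. 324.]
top [58, 0, 66] [327.4 147. ] [289. 162.]
top [95, 75, 12] [285.7 148.2] [ 81. 168.]
top [-75, -75, 12] [385.1 198.8] [578. 421.]
top [-75, 75, 12] [316.2 225.9] [233. 556.]
top [95, -75, 12] [354.  121.8] [422.  36.]
top [-25, 19, 60] [333.9 190.6] [321. 380.]
top [-25, -19, 60] [352.1 183.5] [413. 344.]
side [-25, 38, 70] [311.2 195. ] [430. 273.]
side [-25, 0, 70] [315.7 183.8] [457. 205.]
side [-25, -38, 70] [320.  173.1] [483. 141.]
side [58, 0, 66] [281.8 178.7] [253. 175.]
side [95, 75, 12] [258.1 213.9] [111. 386.]
side [-75, -75, 12] [343.1 184.2] [621. 207.]
side [-75, 75, 12] [328.3 228.3] [533. 472.]
side [95, -75, 12] [279.1 172.4] [237. 137.]
side [-25, 19, 60] [313.6 192.4] [444. 257.]
side [-25, -19, 60] [317.9 181.5] [470. 191.]
```

View pics/unw_top.png

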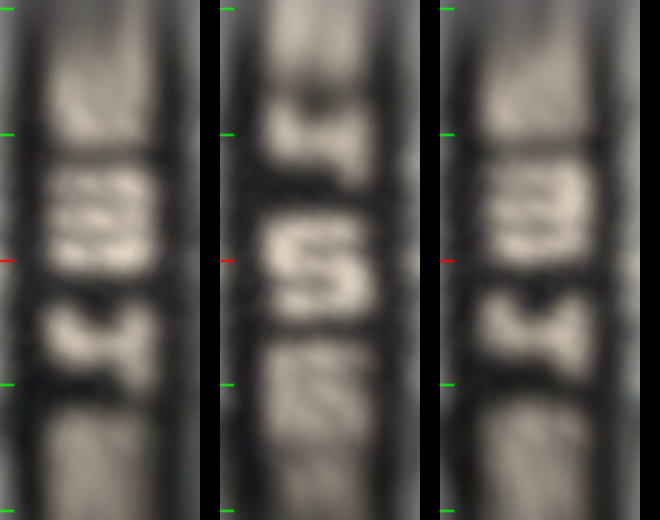

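View pics/unw_side.png

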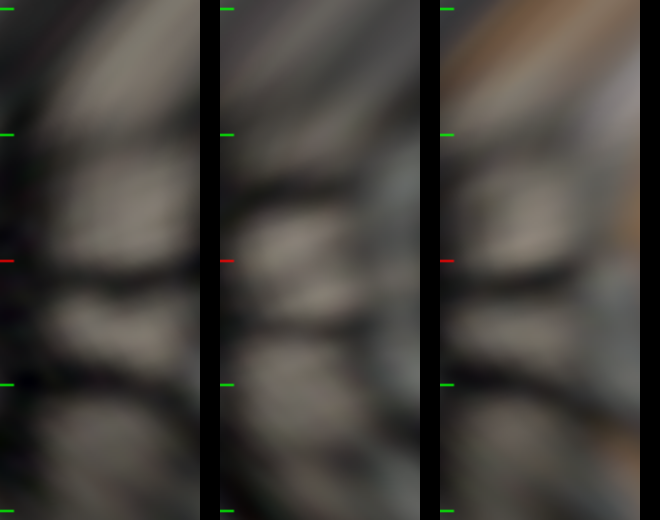

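Reading the unwrapped top view (the line is at row 261):
- **Left wheel:** 3 is at row 220 and 4 at 343, so it reads about 3.33.
- **Middle wheel:** 4, 5 and 6 are at rows 135, 267 and 392, so it reads about 4.95.
- **Right wheel:** 3 is at row 212 and 4 at 335, so it reads about 3.39.

The predicted features match both views. Next I'll write a move helper.

```bash
cat >> h.py <<'E'
from scipy.spatial.transform import Rotation as Ro
ORG=np.array([579.96,-33.69,0.]);YAW=0.363
RH=Ro.from_euler('z',YAW).as_matrix()
def head2w(p): return ORG+RH@np.array(p,float)
def w2head(p): return RH.T@(np.array(p)-ORG)
def tool(yaw): # tool rot, pointing down
    return np.array([[np.cos(yaw),np.sin(yaw),0],[np.sin(yaw),-np.cos(yaw),0],[0,0,-1]])
def shift(cp,cy,hp,yaw=YAW):
    return -(yaw-cy),tool(cy).T@(head2w(hp)-np.array(cp))
def st():
    o=observe();R=Ro.from_quat(o['ee_rot']).as_matrix()
    print(round(o['time_s'],2),'head',w2head(o['tool_pos']).round(2),'yaw',np.arctan2(R[1,0],R[0,0]).round(4),'F head',(RH.T@o['wrist_force']).round(2),'open',round(o['opening'],1))
E
python3 - <<'E'
from h import *
print(shift([189.286,-489.711,231.323],-1.202,[-13,-38,110]))
E
```

```text
(-1.565, array([-246.59979755, -515.57815298,  121.323     ]))
```

>>> {"method": "servo_tool", "body": {"plan": "0 0 -0.15 -25 -50 0 0;0 0 -0.3 -49 -103 0 0;0 0 -0.45 -74 -155 0 0;0 0 -0.6 -99 -206 0 0;0 0 -0.75 -123 -258 0 0;0 0 -0.9 -148 -309 20 0;0 0 -1.05 -173 -361 30 0;0 0 -1.2 -197 -412 40 0;0 0 -1.35 -222 -464 40 0;0 0 -1.5 -246.6 -515.6 40 0"}}

```text
time_s: 1.1
tool_pos: [530.8, -126.2, 194.1]
ee_rot: [0.988, 0.152, -0.001, -0.0]
wrist_force: [-0.3, -0.2, 0.9]
opening: -0.2
```

```bash
python3 -c "
from h import *;st()"
```

```text
1.1 head [-78.82 -69.06 194.06] yaw 0.3042 F head [-0.37 -0.12  0.93] open -0.2
```

>>> {"method": "servo_tool", "body": {"plan": "0 0 0 0 0 0 0;0 0 0 0 0 0 0;0 0 0 0 0 0 0"}}

```text
time_s: 1.4
tool_pos: [529.5, -128.9, 194.9]
ee_rot: [0.989, 0.148, -0.0, 0.0]
wrist_force: [-0.4, -0.1, -0.2]
opening: 0.1
```

```bash
python3 -c "
from h import *;st();o=observe()
R=Ro.from_quat(o['ee_rot']).as_matrix()
print(shift(o['tool_pos'],np.arctan2(R[1,0],R[0,0]),[-13,-38,90]))"
```

```text
1.4 head [-80.96 -71.07 194.93] yaw 0.2962 F head [-0.39  0.08 -0.18] open 0.1
(np.float64(-0.0668241503693805), array([ 65.60089575, -37.53887179, 104.93213694]))
```

>>> {"method": "servo_tool", "body": {"plan": "0 0 -0.067 30 -17 20 0;0 0 -0.067 65.6 -37.5 40 0;0 0 -0.067 65.6 -37.5 80 0;0 0 -0.067 65.6 -37.5 105 0;0 0 -0.067 65.6 -37.5 105 0;0 0 -0.067 65.6 -37.5 105 0"}}

```text
time_s: 2.0
tool_pos: [581.6, -74.3, 91.2]
ee_rot: [0.984, 0.18, 0.0, 0.0]
wrist_force: [0.6, 0.6, 1.2]
opening: 0.5
```

```bash
python3 -c "
from h import *;st();cv2.imwrite('pics/s1.png',cv2.resize(read_camera('side')[120:270,200:400,::-1],None,fx=4,fy=4))"
```

```text
2.0 head [-12.84 -38.56  91.18] yaw 0.3628 F head [0.81 0.38 1.22] open 0.5
```

View pics/s1.png

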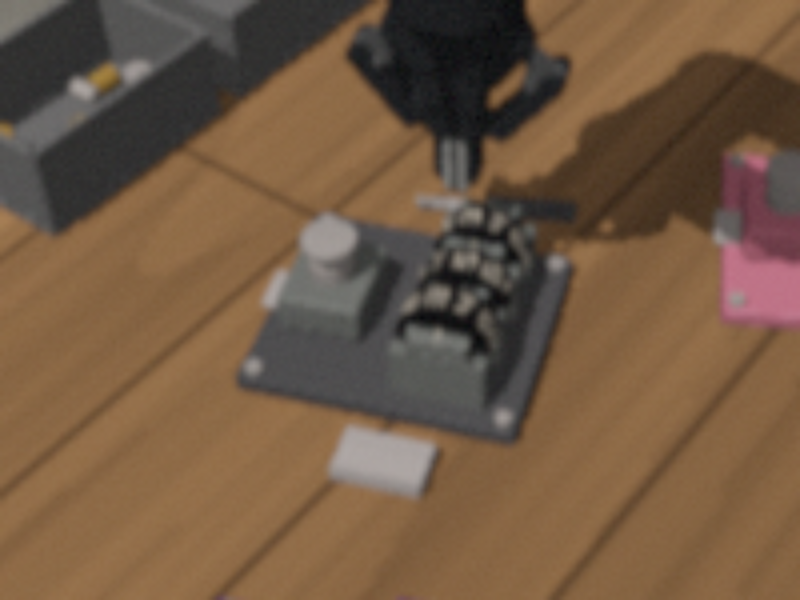

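>>> {"method": "servo_tool", "body": {"plan": "0 0 0 -3.5 0 7 0;0 0 0 -3.5 0 14 0;0 0 0 -3.5 0 14 0;0 0 0 -3.5 0 14 0"}}

```text
time_s: 2.45
tool_pos: [578.4, -74.3, 76.1]
ee_rot: [0.983, 0.181, -0.0, 0.0]
wrist_force: [0.1, -0.4, 0.3]
opening: -0.4
```

```bash
python3 -c "
from h import *;st()"
```

```text
2.45 head [-15.87 -37.45  76.09] yaw 0.3649 F head [-0.07 -0.39  0.27] open -0.4
```

>>> {"method": "servo_tool", "body": {"plan": "0 0 0 0 0 1 0;0 0 0 0 0 2 0;0 0 0 0 0 2 0"}}

```text
time_s: 2.75
tool_pos: [578.5, -74.2, 74.0]
ee_rot: [0.983, 0.182, -0.0, 0.0]
wrist_force: [0.2, -0.7, -0.3]
opening: -0.1
```

```bash
python3 -c "
from h import *;st()"
```

```text
2.75 head [-15.77 -37.38  73.99] yaw 0.3651 F head [-0.01 -0.73 -0.27] open -0.1
```

>>> {"method": "servo_tool", "body": {"plan": "0 0 0 0 0 1 0;0 0 0 0 0 1.5 0;0 0 0 0 0 1.5 0"}}

```text
time_s: 3.05
tool_pos: [578.4, -74.3, 72.5]
ee_rot: [0.983, 0.181, -0.0, 0.0]
wrist_force: [1.0, -1.1, -0.8]
opening: 0.0
```

>>> {"method": "servo_tool", "body": {"plan": "0 0 0 0 0 1 0;0 0 0 0 0 1 0"}}

```text
time_s: 3.25
tool_pos: [578.4, -74.3, 71.4]
ee_rot: [0.983, 0.181, -0.0, 0.0]
wrist_force: [-0.3, 0.3, -0.5]
opening: -0.2
```

>>> {"method": "servo_tool", "body": {"plan": "0 0 0 0 0 1 0;0 0 0 0 0 1.5 0;0 0 0 0 0 1.5 0"}}

```text
time_s: 3.55
tool_pos: [578.4, -74.3, 69.9]
ee_rot: [0.983, 0.181, -0.0, -0.0]
wrist_force: [0.1, 0.3, -0.2]
opening: -0.2
```

>>> {"method": "servo_tool", "body": {"plan": "0 0 0 0 0 1 0;0 0 0 0 0 1 0;0 0 0 0 0 1 0"}}

```text
time_s: 3.85
tool_pos: [578.5, -74.3, 69.1]
ee_rot: [0.983, 0.181, -0.0, 0.0]
wrist_force: [-0.3, -0.4, 1.1]
opening: -0.0
```

>>> {"method": "servo_tool", "body": {"plan": "0 0 0 0 0 1 0;0 0 0 0 0 1 0;0 0 0 0 0 1 0"}}

```text
time_s: 4.15
tool_pos: [578.5, -74.3, 68.0]
ee_rot: [0.983, 0.181, -0.0, 0.0]
wrist_force: [-0.7, 1.0, -0.1]
opening: -0.2
```

>>> {"method": "servo_tool", "body": {"plan": "0 0 0 0 0 0.5 0;0 0 0 0 0 0.5 0"}}

```text
time_s: 4.35
tool_pos: [578.5, -74.3, 67.5]
ee_rot: [0.983, 0.181, -0.0, 0.0]
wrist_force: [-0.3, -0.4, -0.5]
opening: -0.1
```

>>> {"method": "servo_tool", "body": {"plan": "0 0 0 0 0 1 0;0 0 0 0 0 1 0;0 0 0 0 0 1 0"}}

```text
time_s: 4.65
tool_pos: [578.6, -74.3, 66.8]
ee_rot: [0.983, 0.181, 0.0, 0.0]
wrist_force: [-0.4, -0.9, 1.0]
opening: -0.1
```

>>> {"method": "servo_tool", "body": {"plan": "0 0 0 0 0 1 0;0 0 0 0 0 1 0;0 0 0 0 0 1 0"}}

```text
time_s: 4.95
tool_pos: [578.7, -74.3, 66.0]
ee_rot: [0.983, 0.181, 0.0, 0.0]
wrist_force: [-1.0, 0.2, 4.3]
opening: 0.1
```

>>> {"method": "servo_tool", "body": {"plan": "0 0 0 0 0 1 0;0 0 0 0 0 1.5 0;0 0 0 0 0 1.5 0"}}

```text
time_s: 5.25
tool_pos: [578.8, -74.3, 64.9]
ee_rot: [0.983, 0.181, 0.0, 0.0]
wrist_force: [-1.8, 1.7, 7.5]
opening: 0.2
```

```bash
python3 -c "
from h import *;st()"
```

```text
5.25 head [-15.52 -37.59  64.9 ] yaw 0.365 F head [-1.03  2.24  7.52] open 0.2
```

>>> {"method": "servo_tool", "body": {"plan": "0 0 0 0 0 1 0;0 0 0 0 0 1 0;0 0 0 0 0 1 0"}}

```text
time_s: 5.55
tool_pos: [579.0, -74.3, 64.4]
ee_rot: [0.983, 0.182, 0.001, 0.0]
wrist_force: [-2.0, 0.4, 9.8]
opening: -0.1
```

```bash
python3 -c "
from h import *;st()"
```

```text
5.55 head [-15.33 -37.62  64.36] yaw 0.3651 F head [-1.75  1.09  9.81] open -0.1
```

>>> {"method": "servo_tool", "body": {"plan": "0 0 0 -3 0 0 0;0 0 0 -6 0 0 0;0 0 0 -9 0 0 0;0 0 0 -12 0 0 0"}}

```text
time_s: 5.95
tool_pos: [569.1, -78.1, 65.1]
ee_rot: [0.983, 0.182, 0.003, 0.0]
wrist_force: [2.8, 3.2, 9.2]
opening: -0.5
```

```bash
python3 -c "
from h import *;st()"
```

```text
5.95 head [-25.89 -37.63  65.08] yaw 0.3655 F head [3.74 1.96 9.16] open -0.5
```

>>> {"method": "servo_tool", "body": {"plan": "0 0 0 -3 0 0 0;0 0 0 -6 0 0 0;0 0 0 -9 0 0 0;0 0 0 -10 0 0 0;0 0 0 -10 0 0 0"}}

```text
time_s: 6.45
tool_pos: [559.3, -81.8, 64.7]
ee_rot: [0.983, 0.182, 0.002, 0.0]
wrist_force: [0.7, 2.1, 7.8]
opening: -0.2
```

```bash
python3 -c "
from h import *;st()"
```

```text
6.45 head [-36.37 -37.64  64.73] yaw 0.3653 F head [1.4  1.72 7.79] open -0.2
```

>>> {"method": "servo_tool", "body": {"plan": "0 0 0 0 0 -5 0;0 0 0 0 0 -15 0;0 0 0 2 -38 -15 0;0 0 0 2 -38 -9 0;0 0 0 2 -38 -9 0;0 0 0 2 -38 -9 0"}}

```text
time_s: 7.05
tool_pos: [546.1, -46.5, 71.8]
ee_rot: [0.983, 0.181, -0.0, 0.0]
wrist_force: [-0.0, 0.2, -0.1]
opening: 0.0
```

```bash
python3 -c "
from h import *;st()"
```

```text
7.05 head [-36.18   0.08  71.78] yaw 0.3647 F head [ 0.02  0.18 -0.1 ] open 0.0
```

>>> {"method": "servo_tool", "body": {"plan": "0 0 0 0 0 1 0;0 0 0 0 0 2 0;0 0 0 0 0 2 0"}}

```text
time_s: 7.35
tool_pos: [546.2, -46.3, 69.9]
ee_rot: [0.983, 0.181, -0.0, 0.0]
wrist_force: [0.4, 0.2, 0.2]
opening: -0.1
```

>>> {"method": "servo_tool", "body": {"plan": "0 0 0 0 0 1 0;0 0 0 0 0 1.5 0;0 0 0 0 0 1.5 0"}}

```text
time_s: 7.65
tool_pos: [546.2, -46.0, 68.5]
ee_rot: [0.983, 0.181, -0.0, 0.0]
wrist_force: [-0.1, -0.3, 0.1]
opening: -0.2
```

>>> {"method": "servo_tool", "body": {"plan": "0 0 0 0 0 1 0;0 0 0 0 0 1.5 0;0 0 0 0 0 1.5 0"}}

```text
time_s: 7.95
tool_pos: [546.4, -45.9, 67.4]
ee_rot: [0.983, 0.182, 0.0, 0.0]
wrist_force: [-0.2, 0.7, 2.7]
opening: -0.0
```

>>> {"method": "servo_tool", "body": {"plan": "0 0 0 0 0 1 0;0 0 0 0 0 1 0;0 0 0 0 0 1 0"}}

```text
time_s: 8.25
tool_pos: [546.5, -46.0, 66.6]
ee_rot: [0.983, 0.181, 0.0, 0.0]
wrist_force: [-1.6, 0.7, 5.5]
opening: 0.3
```

>>> {"method": "servo_tool", "body": {"plan": "0 0 0 0 0 1 0;0 0 0 0 0 1.8 0;0 0 0 0 0 1.8 0"}}

```text
time_s: 8.55
tool_pos: [546.6, -46.0, 65.4]
ee_rot: [0.983, 0.182, 0.001, 0.0]
wrist_force: [-3.8, 0.3, 9.9]
opening: 0.1
```

```bash
python3 -c "
from h import *;st()"
```

```text
8.55 head [-35.51   0.35  65.38] yaw 0.3651 F head [-3.42  1.64  9.86] open 0.1
```

>>> {"method": "servo_tool", "body": {"plan": "0 0 0 3 0 0 0;0 0 0 6 0 0 0;0 0 0 9 0 0 0;0 0 0 12 0 0 0"}}

```text
time_s: 8.95
tool_pos: [557.8, -41.7, 65.6]
ee_rot: [0.983, 0.181, 0.0, 0.0]
wrist_force: [-4.3, -0.6, 9.5]
opening: -0.3
```

```bash
python3 -c "
from h import *;st()"
```

```text
8.95 head [-23.57   0.33  65.56] yaw 0.365 F head [-4.24  0.92  9.45] open -0.3
```

>>> {"method": "servo_tool", "body": {"plan": "0 0 0 3 0 0 0;0 0 0 6 0 0 0;0 0 0 9 0 0 0;0 0 0 9 0 0 0"}}

```text
time_s: 9.35
tool_pos: [566.6, -38.4, 65.4]
ee_rot: [0.983, 0.182, 0.001, 0.0]
wrist_force: [-0.9, 0.7, 7.7]
opening: 0.0
```

```bash
python3 -c "
from h import *;st()"
```

```text
9.35 head [-14.18   0.35  65.39] yaw 0.3652 F head [-0.56  0.99  7.66] open 0.0
```

>>> {"method": "servo_tool", "body": {"plan": "0 0 0 0 0 -5 0;0 0 0 0 0 -8 0;0 0 0 -19 0 -8 0;0 0 0 -19 0 -4 0;0 0 0 -19 0 -1.5 0;0 0 0 -19 0 -0.5 0;0 0 0 -19 0 -0.5 0"}}

```text
time_s: 10.05
tool_pos: [548.6, -45.2, 65.6]
ee_rot: [0.983, 0.181, 0.0, 0.0]
wrist_force: [-5.5, -1.5, 9.0]
opening: -0.4
```

```bash
python3 -c "
from h import *;st()"
```

```text
10.05 head [-33.4    0.37  65.59] yaw 0.365 F head [-5.69  0.5   8.97] open -0.4
```

>>> {"method": "servo_tool", "body": {"plan": "0 0 0 3 0 0.4 0;0 0 0 6 0 0.4 0;0 0 0 9 0 0.4 0;0 0 0 12 0 0.4 0;0 0 0 13 0 0.4 0;0 0 0 13 0 0.4 0"}}

```text
time_s: 10.65
tool_pos: [561.3, -40.4, 65.6]
ee_rot: [0.983, 0.182, 0.001, 0.0]
wrist_force: [-3.2, 0.5, 9.5]
opening: -0.1
```

```bash
python3 -c "
from h import *;st()"
```

```text
10.65 head [-19.79   0.33  65.61] yaw 0.3652 F head [-2.77  1.57  9.49] open -0.1
```

Now the left wheel: I'll lift, move over and feel for its top.

>>> {"method": "servo_tool", "body": {"plan": "0 0 0 0 0 -6 0;0 0 0 0 0 -15 0;0 0 0 -10 -38 -15 0;0 0 0 -12 -38 -11 0;0 0 0 -12 -38 -9 0;0 0 0 -12 -38 -9 0"}}

```text
time_s: 11.25
tool_pos: [535.6, -9.4, 73.3]
ee_rot: [0.983, 0.181, -0.0, -0.0]
wrist_force: [0.3, 1.1, 1.1]
opening: 0.1
```

```bash
python3 -c "
from h import *;st()"
```

```text
11.25 head [-32.82  38.42  73.3 ] yaw 0.3649 F head [0.66 0.95 1.05] open 0.1
```

>>> {"method": "servo_tool", "body": {"plan": "0 0 0 0 0 1 0;0 0 0 0 0 1.5 0;0 0 0 0 0 1.5 0"}}

```text
time_s: 11.55
tool_pos: [535.9, -9.6, 72.4]
ee_rot: [0.983, 0.181, 0.0, 0.0]
wrist_force: [-1.8, 1.3, 4.6]
opening: 0.3
```

>>> {"method": "servo_tool", "body": {"plan": "0 0 0 0 0 1 0;0 0 0 0 0 2 0;0 0 0 0 0 2 0"}}

```text
time_s: 11.85
tool_pos: [536.1, -9.6, 71.0]
ee_rot: [0.983, 0.181, 0.001, 0.0]
wrist_force: [-4.4, 1.5, 9.2]
opening: 0.1
```

```bash
python3 -c "
from h import *;st()"
```

```text
11.85 head [-32.47  38.07  71.04] yaw 0.3646 F head [-3.62  2.99  9.23] open 0.1
```

Contact is at about 73. I'll drag 9 mm first, then look before finishing.

>>> {"method": "servo_tool", "body": {"plan": "0 0 0 3 0 0.4 0;0 0 0 6 0 0.4 0;0 0 0 9 0 0.4 0;0 0 0 9 0 0.4 0;0 0 0 9 0 0.4 0"}}

```text
time_s: 12.35
tool_pos: [544.8, -6.4, 71.0]
ee_rot: [0.983, 0.181, 0.001, 0.0]
wrist_force: [-2.3, 1.0, 9.8]
opening: 0.1
```

```bash
python3 -c "
from h import *;st()"
```

```text
12.35 head [-23.17  38.03  70.98] yaw 0.3647 F head [-1.83  1.74  9.84] open 0.1
```

>>> {"method": "servo_tool", "body": {"plan": "0 0 0 0 0 -10 0;0 0 0 0 0 -50 0;0 0 0 -20 40 -90 0;0 0 0 -30 90 -90 0;0 0 0 -30 140 -90 0;0 0 0 -30 190 -90 0;0 0 0 -30 230 -90 0;0 0 0 -30 230 -90 0"}}

```text
time_s: 13.15
tool_pos: [597.8, -237.4, 157.1]
ee_rot: [0.984, 0.179, -0.001, 0.0]
wrist_force: [-0.8, 0.3, -1.2]
opening: 0.0
```

```bash
cat >> h.py <<'E'
TOPS=dict(zip((38,0,-38),(73.2,67.6,66.6)))
def unwrap(tag,n='top',new=True,mark=True):
    if new: cv2.imwrite(f'pics/{tag}.png',read_camera(n)[:,:,::-1])
    src=cv2.imread(f'pics/{tag}.png');cols=[]
    for yc in(38,0,-38):
        zc=TOPS[yc]-28
        th=np.linspace(1.3,-1.3,260);ys=np.linspace(yc+14,yc-14,100);mu=np.zeros((260,100,2),np.float32)
        for i,t in enumerate(th):
            mu[i]=proj(n,np.array([head2w([-25+28*np.sin(t),q,zc+28*np.cos(t)]) for q in ys]))
        w=cv2.remap(src,mu[...,0],mu[...,1],cv2.INTER_CUBIC)
        if mark:
          for k in range(-2,3):
            r=int(130-k*.6283*100);cv2.line(w,(0,r),(6,r),(0,0,255) if k==0 else (0,255,0),1)
        cols.append(w)
    out=np.hstack(sum([[cv2.resize(w,None,fx=2,fy=2),np.zeros((520,20,3),np.uint8)] for w in cols],[]))
    cv2.imwrite(f'pics/{tag}_u.png',out);return cols
E
python3 -c "
from h import *;st();unwrap('t1')
im=cv2.imread('pics/t1.png');cv2.imwrite('pics/t1z.png',cv2.resize(im[115:235,270:430],None,fx=5,fy=5,interpolation=cv2.INTER_CUBIC))"
```

```text
13.15 head [ -55.7  -196.79  157.1 ] yaw 0.359 F head [-0.6   0.6  -1.22] open 0.0
```

View pics/t1_u.png

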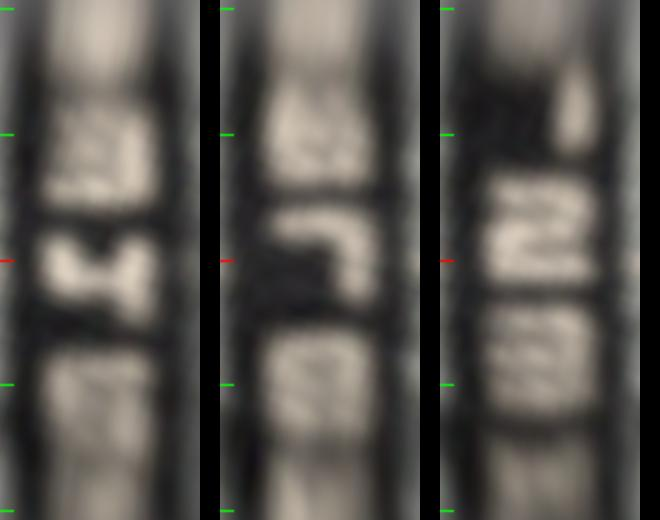

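View pics/t1z.png

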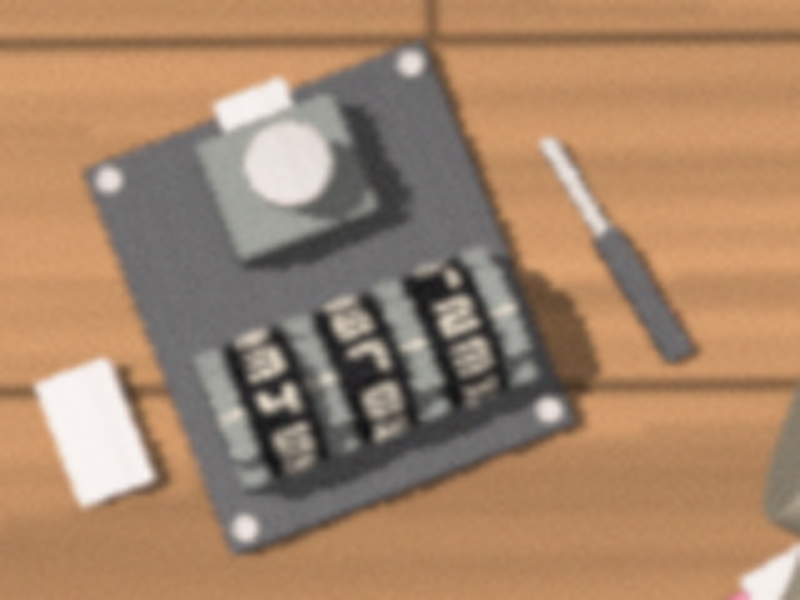

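```bash
cat >> h.py <<'E'
def measure(tag,new=True):
    cols=unwrap(tag,new=new,mark=False)
    for nme,w in zip('LMR',cols):
        g=w[...].mean(2)[:,28:76]; p=np.sort(g,1)[:,-12:].mean(1)
        # adaptive half-level per local window
        ed=[]
        lo=p[60:200].min();hi=np.percentile(p[60:200],90);h=(lo+hi)/2
        for i in range(40,220):
            if (p[i]-h)*(p[i+1]-h)<0: ed.append((round(i+(h-p[i])/(p[i+1]-p[i]),1),'up' if p[i+1]>p[i] else 'dn'))
        print(nme,ed)
    src=cv2.imread(f'pics/{tag}.png')
    for yc in(57,19,-19,-57): # index marks on cheek
        xs=np.linspace(-40,-10,121)
        P=np.array([head2w([x,yy,60]) for x in xs for yy in np.linspace(yc-3,yc+3,7)])
        m=proj('top',P).astype(np.float32).reshape(121,7,2)
        v=cv2.remap(src,m[...,0],m[...,1],cv2.INTER_CUBIC).mean((1,2))
        b=np.median(v);k=np.argmax(v[20:100])+20;s=slice(max(0,k-14),k+15);ww=np.clip(v[s]-b-4,0,None);print('index',yc,(xs[s]*ww).sum()/ww.sum(),v.max()-b)
E
python3 -c "
from h import *;measure('t1',False)
print(w2head(ray('top',(np.array([[288,164]])+.5)/5-.5+[270,115],66)[0]))"
```

```text
L [(np.float64(102.6), 'dn'), (np.float64(119.3), 'up'), (np.float64(156.5), 'dn'), (np.float64(178.0), 'up')]
M [(np.float64(92.0), 'dn'), (np.float64(102.7), 'up'), (np.float64(147.2), 'dn'), (np.float64(166.4), 'up'), (np.float64(217.4), 'dn')]
R [(np.float64(70.2), 'dn'), (np.float64(89.7), 'up'), (np.float64(140.1), 'dn'), (np.float64(153.6), 'up'), (np.float64(202.2), 'dn')]
index 57 -25.213328197226506 34.428571428571416
index 19 -25.10133815198281 25.714285714285722
index -19 -24.936809600321354 39.71428571428572
index -57 -25.212102293747687 39.23809523809524
[57.35083675  0.5819341  66.        ]
```

The index marks sit at head x = -25 ±0.2, so the frame holds. Remaining corrections are about +2.8 mm on the left, about 0 on the middle and about -4.1 mm on the right.

```bash
python3 -c "
from h import *;st();o=observe();R=Ro.from_quat(o['ee_rot']).as_matrix();
print(shift(o['tool_pos'],np.arctan2(R[1,0],R[0,0]),[-23,-38,69]))"
```

```text
13.2 head [ -54.86 -194.13  157.62] yaw 0.3609 F head [-1.35  0.83 -1.46] open -0.2
(np.float64(-0.0021154550326531463), array([  31.53172903, -156.1936597 ,   88.62363406]))
```

>>> {"method": "servo_tool", "body": {"plan": "0 0 0 8 -40 0 0;0 0 0 16 -90 10 0;0 0 0 24 -130 30 0;0 0 0 31.5 -156 60 0;0 0 0 31.5 -156 78 0;0 0 0 31.5 -156 78 0;0 0 0 31.5 -156 78 0"}}

```text
time_s: 13.9
tool_pos: [571.8, -74.5, 82.4]
ee_rot: [0.983, 0.182, 0.0, 0.0]
wrist_force: [0.8, -0.2, 0.5]
opening: -0.4
```

```bash
python3 -c "
from h import *;st()"
```

```text
13.9 head [-22.1  -35.23  82.4 ] yaw 0.3655 F head [ 0.64 -0.48  0.48] open -0.4
```

>>> {"method": "servo_tool", "body": {"plan": "0 0 0 -1 2.8 8 0;0 0 0 -1 2.8 14 0;0 0 0 -1 2.8 15 0;0 0 0 -1 2.8 15 0;0 0 0 -1 2.8 16.5 0;0 0 0 -1 2.8 17.5 0;0 0 0 -1 2.8 17.5 0"}}

```text
time_s: 14.6
tool_pos: [572.3, -78.4, 65.3]
ee_rot: [0.983, 0.181, 0.001, 0.001]
wrist_force: [-2.4, -3.0, 8.4]
opening: 0.2
```

```bash
python3 -c "
from h import *;st()"
```

```text
14.6 head [-23.04 -39.03  65.29] yaw 0.3647 F head [-3.33 -1.92  8.4 ] open 0.2
```

>>> {"method": "servo_tool", "body": {"plan": "0 0 0 0 0 0.6 0;0 0 0 -1.5 0 0.6 0;0 0 0 -3 0 0.6 0;0 0 0 -4.4 0 0.6 0;0 0 0 -4.4 0 0.6 0;0 0 0 -4.4 0 0.6 0"}}

```text
time_s: 15.2
tool_pos: [569.6, -79.4, 65.5]
ee_rot: [0.983, 0.182, 0.003, 0.001]
wrist_force: [3.6, -0.8, 7.1]
opening: 0.2
```

```bash
python3 -c "
from h import *;st()"
```

```text
15.2 head [-25.93 -39.02  65.53] yaw 0.3651 F head [ 3.08 -2.02  7.11] open 0.2
```

>>> {"method": "servo_tool", "body": {"plan": "0 0 0 0 0 0.5 0;0 0 0 -0.6 0 0.6 0;0 0 0 -1.2 0 0.6 0;0 0 0 -1.2 0 0.6 0"}}

```text
time_s: 15.6
tool_pos: [568.7, -79.7, 65.3]
ee_rot: [0.983, 0.182, 0.003, 0.001]
wrist_force: [4.0, 0.7, 8.9]
opening: 0.1
```

```bash
python3 -c "
from h import *;st()"
```

```text
15.6 head [-26.85 -39.04  65.26] yaw 0.3651 F head [ 4.   -0.8   8.86] open 0.1
```

>>> {"method": "servo_tool", "body": {"plan": "0 0 0 0 0 -6 0;0 0 0 0 0 -17 0;0 0 0 0 -40 -17 0;0 0 0 0 -77 -17 0;0 0 0 0 -77 -14 0;0 0 0 0 -77 -14 0;0 0 0 0 -77 -14 0"}}

```text
time_s: 16.3
tool_pos: [539.1, -8.4, 76.9]
ee_rot: [0.983, 0.181, -0.0, 0.0]
wrist_force: [0.3, 0.7, 0.2]
opening: -0.3
```

```bash
python3 -c "
from h import *;st()"
```

```text
16.3 head [-29.16  38.16  76.86] yaw 0.3645 F head [0.55 0.51 0.22] open -0.3
```

>>> {"method": "servo_tool", "body": {"plan": "0 0 0 1 0 2 0;0 0 0 1 0 4 0;0 0 0 1 0 5.5 0;0 0 0 1 0 7 0;0 0 0 1 0 7 0"}}

```text
time_s: 16.8
tool_pos: [540.6, -8.1, 71.1]
ee_rot: [0.983, 0.181, 0.001, 0.001]
wrist_force: [-3.4, -1.6, 9.9]
opening: -0.1
```

```bash
python3 -c "
from h import *;st()"
```

```text
16.8 head [-27.68  37.9   71.13] yaw 0.3644 F head [-3.7  -0.31  9.88] open -0.1
```

>>> {"method": "servo_tool", "body": {"plan": "0 0 0 1 0 0 0;0 0 0 2 0 0 0;0 0 0 2.7 0 0 0;0 0 0 2.7 0 0 0"}}

```text
time_s: 17.2
tool_pos: [543.1, -7.1, 71.2]
ee_rot: [0.983, 0.181, 0.001, 0.001]
wrist_force: [-3.1, -1.2, 9.6]
opening: -0.1
```

```bash
python3 -c "
from h import *;st()"
```

```text
17.2 head [-25.02  37.91  71.2 ] yaw 0.3644 F head [-3.3  -0.06  9.63] open -0.1
```

>>> {"method": "servo_tool", "body": {"plan": "0 0 0 0 0 -10 0;0 0 0 0 0 -50 0;0 0 0 -20 40 -90 0;0 0 0 -30 90 -90 0;0 0 0 -30 140 -90 0;0 0 0 -30 190 -90 0;0 0 0 -30 230 -90 0;0 0 0 -30 230 -90 0;0 0 0 -30 230 -90 0"}}

```text
time_s: 18.1
tool_pos: [596.3, -232.8, 158.8]
ee_rot: [0.984, 0.181, -0.001, -0.001]
wrist_force: [0.3, -0.0, -0.2]
opening: 0.0
```

```bash
python3 -c "
from h import *;st();measure('t2');st();measure('t2b')"
```

```text
18.1 head [ -55.47 -191.94  158.76] yaw 0.3632 F head [ 0.26 -0.14 -0.19] open 0.0
L [(np.float64(93.3), 'dn'), (np.float64(113.4), 'up'), (np.float64(143.9), 'dn'), (np.float64(167.7), 'up'), (np.float64(215.0), 'dn')]
M [(np.float64(91.8), 'dn'), (np.float64(102.6), 'up'), (np.float64(147.1), 'dn'), (np.float64(166.4), 'up'), (np.float64(217.6), 'dn')]
R [(np.float64(47.3), 'up'), (np.float64(82.8), 'dn'), (np.float64(102.1), 'up'), (np.float64(153.3), 'dn'), (np.float64(165.8), 'up'), (np.float64(212.5), 'dn')]
index 57 -25.183189018990454 35.61904761904762
index 19 -25.08143939393939 25.23809523809524
index -19 -24.88705416116248 41.61904761904762
index -57 -25.141199003138276 40.47619047619045
18.15 head [ -54.97 -190.96  159.45] yaw 0.3647 F head [ 0.34 -0.48  0.54] open 0.4
L [(np.float64(93.1), 'dn'), (np.float64(113.2), 'up'), (np.float64(144.0), 'dn'), (np.float64(167.6), 'up'), (np.float64(215.0), 'dn')]
M [(np.float64(91.8), 'dn'), (np.float64(102.6), 'up'), (np.float64(147.1), 'dn'), (np.float64(166.4), 'up'), (np.float64(217.3), 'dn')]
R [(np.float64(47.4), 'up'), (np.float64(82.8), 'dn'), (np.float64(102.2), 'up'), (np.float64(153.3), 'dn'), (np.float64(165.8), 'up'), (np.float64(212.1), 'dn')]
index 57 -25.22745058693689 35.04761904761904
index 19 -25.060190073917635 25.190476190476176
index -19 -24.852948451568214 40.38095238095238
index -57 -25.182903025463578 39.66666666666666
```

View pics/t2_u.png

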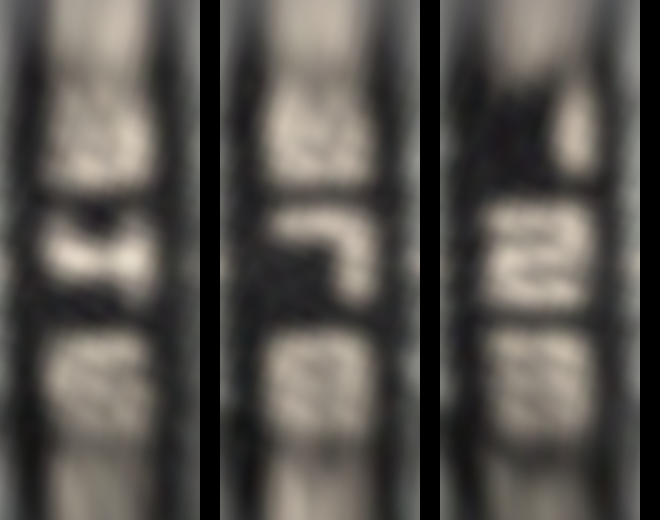

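All three wheels now read correctly. The left 4 is at row 130.4, the middle 7 at 129.1 and the right 2 at 127.7, against the line at 129.5, so every error is under about 0.03 rad. Next is the plunger.

```bash
python3 -c "
from h import *;st();o=observe();R=Ro.from_quat(o['ee_rot']).as_matrix();
print(shift(o['tool_pos'],np.arctan2(R[1,0],R[0,0]),[57.5,0,80]))"
```

```text
18.2 head [ -54.65 -190.4   159.95] yaw 0.3658 F head [ 0.28  0.49 -0.56] open -0.2
(np.float64(0.002769787503237975), array([ 112.68153398, -190.09359444,   79.95103443]))
```

>>> {"method": "servo_tool", "body": {"plan": "0 0 0 20 -40 0 0;0 0 0 45 -80 0 0;0 0 0 70 -120 0 0;0 0 0 95 -160 0 0;0 0 0 112.5 -191 20 0;0 0 0 112.5 -191 55 0;0 0 0 112.5 -191 75 0;0 0 0 112.5 -191 75 0;0 0 0 112.5 -191 75 0"}}

```text
time_s: 19.1
tool_pos: [633.5, -12.6, 86.1]
ee_rot: [0.983, 0.182, 0.001, 0.0]
wrist_force: [-0.1, -0.0, -0.1]
opening: 0.1
```

```bash
python3 -c "
from h import *;st();cv2.imwrite('pics/s2.png',cv2.resize(read_camera('side')[120:270,200:400,::-1],None,fx=4,fy=4))"
```

```text
19.1 head [57.53  0.73 86.1 ] yaw 0.3662 F head [-0.15  0.02 -0.07] open 0.1
```

View pics/s2.png

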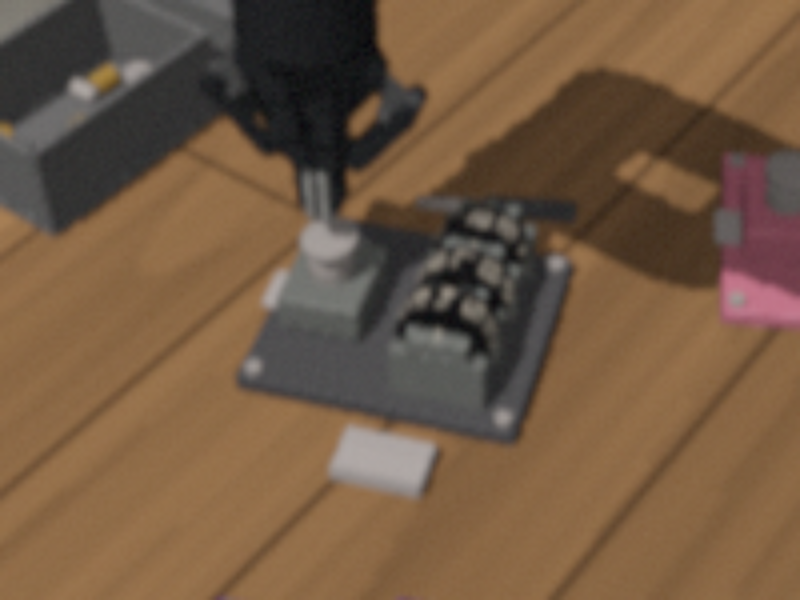

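The fingertips are over the cap, near (318,220) in this crop. I'll press now; full depth should be near z = 57.

>>> {"method": "servo_tool", "body": {"plan": "0 0 0 0 0 10 0;0 0 0 0 0 18 0;0 0 0 0 0 22 0;0 0 0 0 0 25 0;0 0 0 0 0 27 0;0 0 0 0 0 28 0;0 0 0 0 0 28 0"}}

```text
time_s: 19.85
tool_pos: [633.6, -13.6, 57.2]
ee_rot: [0.983, 0.181, 0.0, 0.0]
wrist_force: [-2.4, 0.2, 4.5]
opening: 0.4
```

```bash
python3 -c "
from h import *;st()"
```

```text
19.85 head [57.26 -0.22 57.2 ] yaw 0.365 F head [-2.23  1.03  4.49] open 0.4
```

>>> {"method": "servo_tool", "body": {"plan": "0 0 0 0 0 1 0;0 0 0 0 0 2 0;0 0 0 0 0 2 0;0 0 0 0 0 2 0"}}

```text
time_s: 20.25
tool_pos: [633.7, -13.6, 57.0]
ee_rot: [0.983, 0.181, 0.0, 0.0]
wrist_force: [-7.5, 0.5, 12.7]
opening: 0.0
```

```bash
python3 -c "
from h import *;st()"
```

```text
20.25 head [57.35 -0.27 56.98] yaw 0.365 F head [-6.81  3.08 12.71] open 0.0
```

That is the hard stop: z is 57.0 and the force jumped to 12.7 N. One small nudge, then I'll release and back away.

>>> {"method": "servo_tool", "body": {"plan": "0 0 0 0 0 1 0;0 0 0 0 0 1 0"}}

```text
time_s: 20.45
tool_pos: [633.7, -13.6, 56.9]
ee_rot: [0.983, 0.182, 0.0, 0.0]
wrist_force: [-10.0, 0.4, 18.0]
opening: -0.1
```

>>> {"method": "servo_tool", "body": {"plan": "0 0 0 0 0 -6 0;0 0 0 0 0 -14 0;0 0 0 0 0 -50 0;0 0 0 0 0 -100 0;0 0 0 -25 45 -105 0;0 0 0 -50 90 -105 0;0 0 0 -75 135 -105 0;0 0 0 -110 180 -105 0;0 0 0 -110 200 -105 0;0 0 0 -110 200 -105 0"}}

```text
time_s: 21.45
tool_pos: [601.1, -243.7, 158.0]
ee_rot: [0.984, 0.179, -0.0, 0.0]
wrist_force: [-0.0, -0.3, 0.1]
opening: -0.0
```

```bash
python3 -c "
from h import *;st();measure('t3');cv2.imwrite('pics/s3.png',cv2.resize(read_camera('side')[120:270,200:400,::-1],None,fx=4,fy=4))
im=cv2.imread('pics/t3.png');cv2.imwrite('pics/t3z.png',cv2.resize(im[115:235,270:430],None,fx=5,fy=5,interpolation=cv2.INTER_CUBIC))"
```

```text
21.45 head [ -54.76 -203.8   158.02] yaw 0.3599 F head [-0.13 -0.28  0.07] open -0.0
L [(np.float64(93.3), 'dn'), (np.float64(112.8), 'up'), (np.float64(144.1), 'dn'), (np.float64(167.6), 'up'), (np.float64(215.4), 'dn')]
M [(np.float64(91.8), 'dn'), (np.float64(102.5), 'up'), (np.float64(147.0), 'dn'), (np.float64(166.5), 'up'), (np.float64(217.7), 'dn')]
R [(np.float64(47.5), 'up'), (np.float64(82.8), 'dn'), (np.float64(102.1), 'up'), (np.float64(153.4), 'dn'), (np.float64(165.8), 'up'), (np.float64(212.2), 'dn')]
index 57 -25.253742367539886 35.571428571428584
index 19 -25.135219097449312 25.285714285714278
index -19 -24.848132372214938 40.666666666666686
index -57 -25.21593107896434 39.47619047619048
```

View pics/t3z.png

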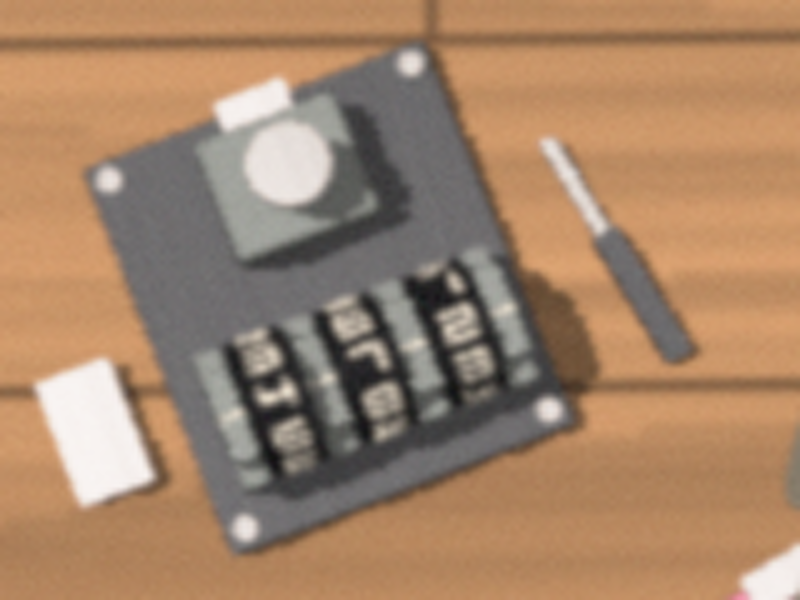

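View pics/s3.png

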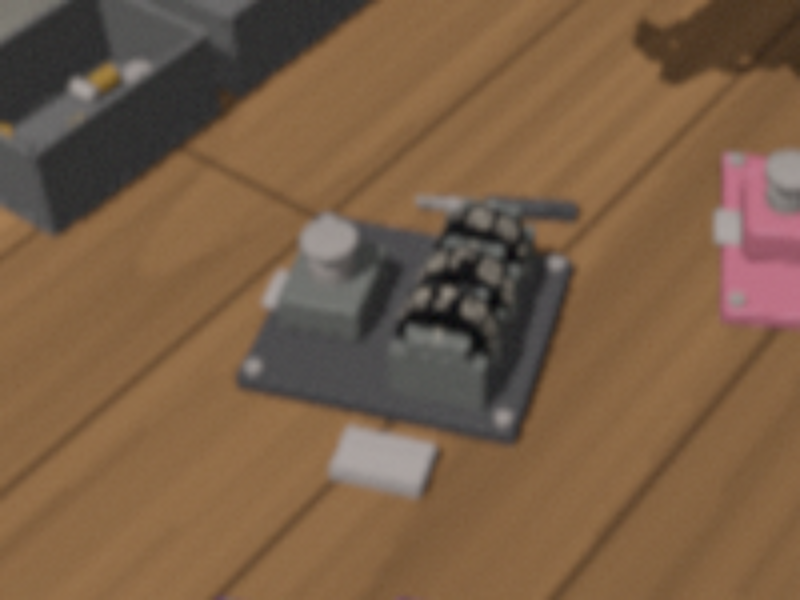

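The wheels read 4, 7, 2. The plunger cap is up again at (330,240) in the side crop, and the tags and punch haven't moved. I'll let the arm settle and hand in.

>>> {"method": "servo_tool", "body": {"plan": "0 0 0 0 0 0 0;0 0 0 0 0 0 0;0 0 0 0 0 0 0"}}

```text
time_s: 21.85
tool_pos: [602.4, -238.5, 158.9]
ee_rot: [0.983, 0.182, 0.0, 0.0]
wrist_force: [-0.4, 0.4, 0.1]
opening: -0.4
```

```bash
python3 -c "
from h import *;st();job_done();print('handed in')"
```

```text
21.85 head [ -51.76 -199.42  158.87] yaw 0.3665 F head [-0.17  0.54  0.09] open -0.4
the job is handed in; nothing more can be done
handed in
```

The stamp reads 4, 7, 2, and I struck it once with the plunger. The job was handed in at 21.9 s.

- **Wheels:** I rolled each one with the closed fingertips. The highest pressing force I read was about 10 N, though the force was only read at the end of each move.
- **Alignment:** After the strike, the left and middle digits measured within about 0.01 rad of the index line. The right digit (2) is about 0.02–0.03 rad (0.5–0.8 mm) off. I left it because that is close to what the camera can resolve.
- **Strike:** The plunger reached its hard stop at z = 57 mm, with 18 N on it, after a camera check showed the number was right. It came back up.
- **Last checks:** In the final pictures the tag blanks and the punch had not moved and the arm was well clear. None of the final checks failed or disagreed.

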